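# Close the reagent rack's rail and press its label holder home

### The job

Swing the raised retaining rail of the reagent rack down until it rests in its catch, then take the label holder from the bench and push it down over the middle of the rail, card side facing out, away from the jars, one leg behind the rail and one in front, until it is fully home. Finish while still holding it: keep gripping the holder and keep it pressed down on the rail with a steady, firm thumb's push of about 10 N, and do not let go. Leave the jars, the beaker and the wine bottle where they stand.

Things in the scene. Friction and masses are not known exactly. Their poses are not given: they have to be found in the camera images.
- rack: Grey sheet-steel bench rack, fixed to the bench, 260 wide (y) x 170 deep (x), retaining rail across its open front. Origin on the bench below the middle of the closed rail; x points into the rack, y to the left seen from the front, z up. Shelf floor 15 mm up; end flanges 92 mm high, 24 mm wide, 12 to 15 mm behind the rail's mid-plane; side plates 62, back 45 mm high.
- rack_catch (a point): Bottom of the fork catch the rail drops into, right end of the rack's front (rack y -118 mm), 66 mm above the bench. Its steel prongs stand 4 to 7 mm before and behind the rail's mid-plane and end 10 mm below the closed rail's top edge.
- rail (a joint): Angle of the retaining rail (rad): 0 = level, resting in the catch; positive = free (right) end raised, in the upright plane of the rack's front. Starts at 0.6 to 1.05. The stiff hinge keeps it where it is left; 1 to 2 N at the free end moves it.
- rail_hinge (a point): Hinge of the rail, left end of the rack's front (rack y +118 mm), 78 mm above the bench, axis along rack x. Its axes turn with the rail: -y along the rail to the free end, z across it, up. Rail: aluminium flat bar on edge, 5 mm thick (x), 24 mm tall (z -12 to +12 mm), reaching 252 mm from the hinge, with an 18 mm round black thumb tab centred 256 mm from it.
- rail_mid (a point): Middle of the rail's top edge, on the rail, 118 mm from the hinge, with the rail's axes; 90 mm above the bench when the rail is closed. The holder belongs here.
- label_holder: Grey plastic clip-on label holder, loose, about 60 g, 77 mm high, 50 mm wide (y), standing on its two legs on the bench, left or right before the rack. Origin on its underside midway between the leg tips; z up, -x is the card side. On top the card pocket to grip: an upright slab 9 mm thick (x), 50 mm wide, z 32 to 77 mm. Bridge below it: 14 mm thick, z 24 to 32 mm.
- holder_seat (a point): Underside of the holder's bridge, the roof of the gap between the legs, 24 mm above the leg tips, with the holder's axes; meets rail_mid when the holder is home. Legs 3 mm thick, 8 mm apart inside (x -4 to +4 mm), the lowest 9 mm flared outwards to 22 mm over the tips.
- holder_card (a point): Middle of the card pocket's front face (x = -4.5 mm, 54.5 mm above the leg tips).
- jar_a: Amber jar with white lid, 62 mm diameter, 83 mm tall, in the rack's left half, its centre 68 to 85 mm behind the rail; tops 98 mm above the bench. Origin under its centre.
- jar_b: The same, in the rack's right half.
- beaker: White plastic beaker, 60 mm diameter, 75 mm tall, on the bench on the other side of the rack from the label holder. Origin under its centre.
- wine_bottle: Green wine bottle, 74 mm diameter, 300 mm tall, standing at the right rear of the bench. Origin under its centre.
Mind the look-alikes: they are no part of the job. Of the things that look like the label_holder, take the one that is farthest to the robot's left at the start.

How it is judged:
By the outcome, as a careful person would: the job done as asked, in the order asked, and still so for the second after the job is handed in, while the arm keeps its last pose, push and grip.
It also fails if it takes over 54 s, if anything falls off the work surface, if the arm or the gripper's body presses on something with over 40 N, if the wrist force passes 120 N, or if a joint passes its speed limit or range.

### The arm

A 6-joint arm with a two-finger parallel gripper is mounted at the origin on the work surface. World frame = base frame: x ahead of the robot, y to its left, z up, the work surface at z = 0. Lengths are in mm, angles in rad, forces in N, time in s.
With the tool pointing down it reaches from about 350 to 975 mm from the base axis. Payload 7.1 kg.
Tool frame: the origin (TCP) lies on the front face of the gripper's body, between the roots of the fingers; the fingertips stand 80 mm ahead of it and the grasp point (between the pads) lies 61 mm ahead of it (env.tips_ahead is the distance from the TCP to the fingertips, in mm); z points along the fingers, y is the direction in which the jaws open and shut (so a half turn about z gives the same grasp; the last joint's range is limited). The gripper opens to 88 mm and grips with 3 to 60 N. Pads are 20 mm wide; open, the fingers measure 115 mm over their backs; the gripper's body (75 mm by 178 mm) begins 61 mm behind the grasp point.
Start: joints at [1.179, 0.423, 1.63, -0, 1.089, -0.019], TCP at [227.608, 582.065, 302.675] pointing down, gripper open.
Joint ranges: [-3, 3], [-0.9, 2.11], [0.09, 2.58], [-1.31, 4.45], [0.11, 2.69], [-2.54, 2.54]. Speed limits (rad/s): [2.39, 2.39, 3.01, 3.14, 3.14, 3.14].

### API

Orientations are given as a unit quaternion [x, y, z, w].
In Python, from station import env, set_gripper, viewer, workorder gives the robot as it stands. Calls block until the motion is done:
- env.reach(position, orientation): joint-space move of the TCP to a pose.
- env.move_l(position, rot=None, rate=150, f_stop=None): straight line of the TCP; rot=None keeps the orientation; rate is the mean speed in mm/s. With f_stop (N) it stops when the force on the tool has changed by that much, and returns True; else False.
- env.move_joints(angles): joint-space move.
- set_gripper(opening): finger opening in mm; the grip force is fixed at half the most; returns when the fingers have stopped.
- env.hold(seconds).
- env.ik(position, orientation): joint angles nearest the present ones, or None.
- env.read_state(): the state.
- viewer.camera(name): name is "scene" or "top" or "wrist"; returns the picture (480x640x3 uint8, blue, green, red); there is no depth.
- viewer.camera_params(name): a dict with "fx", "fy", "cx", "cy" (pixels), "pose" (4x4, takes a point from camera to world coordinates); the wrist camera has in their place "tool_from_camera" (4x4, takes a point from camera to tool coordinates, whose origin is the TCP and whose axes are the flange's). Camera axes: x right, y up, looking along -z (the intrinsics and any distortion apply to the point x, -y, -z); pixel columns grow to the right and rows downward; lengths in mm; the calibration is good to about 2 mm. A picture is of the moment at which its call begins: read the wrist's pose just before it. camera_params takes no time and is no camera call.
A pose or a line that the arm cannot do raises env.IKError and nothing moves.
- workorder.sign_off(): hands the job in, once; it reports no verdict.
The state is a dict: "time_s": time; "qpos": joint angles; "dq": joint speeds; "tau": joint torques, N m; "tool_pos": TCP position; "orientation": TCP orientation; "force": force on the tool from outside, world axes, zero at the start; "wrist_torque": the same for the moment, N m; "width": finger opening in mm.
Only numpy, scipy, OpenCV 4.12 (cv2) and the standard library are available. Lean on these libraries where they do the work, as an engineer would, in place of code of your own. Each camera call takes 0.05 s, during which the arm holds its last target. There are 200 camera calls.

## Working session

There is one attempt and no reset: what is moved stays moved. The work goes in short steps, each a Python script; the robot and the scene stay as the last script left them, time stands still between calls to the robot, and variables do not carry over. Pictures are saved under pics/ and viewed, about 8 in all and at most 12, crops included, and the job is handed in when it is done.

```bash
ls; mkdir -p pics; python3 - <<'E'
from station import env,viewer
import cv2
for n in("scene","top","wrist"):
    cv2.imwrite(f"pics/{n}0.png",viewer.camera(n)); print(n,viewer.camera_params(n))
print(env.read_state())
E
```

```text
pics
scene {'fx': 528.4727776997471, 'fy': 528.4727776997471, 'cx': 324.7138562283056, 'cy': 244.23192181922633, 'pose': array([[-4.21984863e-01, -7.80132108e-01,  4.61868672e-01,
         1.08781433e+03],
       [ 9.06564635e-01, -3.58423612e-01,  2.22874578e-01,
         2.60068349e+02],
       [-8.32697635e-03,  5.12763502e-01,  8.58489518e-01,
         1.17649356e+03],
       [ 0.00000000e+00,  0.00000000e+00,  0.00000000e+00,
         1.00000000e+00]])}
top {'fx': 539.8516216847606, 'fy': 539.8516216847606, 'cx': 324.6210866881269, 'cy': 232.36676365600334, 'pose': array([[ 7.46494548e-03,  9.97085004e-01, -7.59326662e-02,
         3.99074118e+02],
       [-9.99715798e-01,  9.16074440e-03,  2.20091962e-02,
        -2.78644701e+01],
       [ 2.26406392e-02,  7.57467885e-02,  9.96870014e-01,
         1.17978327e+03],
       [ 0.00000000e+00,  0.00000000e+00,  0.00000000e+00,
         1.00000000e+00]])}
wrist {'fx': 362.57838919678017, 'fy': 362.57838919678017, 'cx': 321.45873469729247, 'cy': 237.196886030294, 'tool_from_camera': array([[-1.56617821e-03,  9.55976159e-01,  2.9344016
[... 261 characters left out ...]

         1.00000000e+00]])}
{'time_s': 0.15, 'qpos': array([ 1.17902789e+00,  4.23673500e-01,  1.63044359e+00, -1.99937530e-05,
        1.08859629e+00, -1.90403542e-02]), 'dq': array([ 0.00060358, -0.00115831, -0.00191983,  0.00027588, -0.00068897,
        0.00067682]), 'tau': array([ 3.02024227e-04, -5.44981027e+01, -2.73919916e+01,  6.44155755e-02,
        2.04595149e-02, -5.87919226e-05]), 'tool_pos': array([227.4852998 , 581.80257382, 302.10294467]), 'orientation': array([ 1.85282536e-01,  9.82685132e-01, -5.50389753e-04, -1.05625172e-04]), 'force': array([-0.2880867 ,  0.08768906,  0.18245629]), 'wrist_torque': array([-0.06721361,  0.03165947, -0.01871523]), 'width': 87.52020125348594}
```

View pics/top0.png

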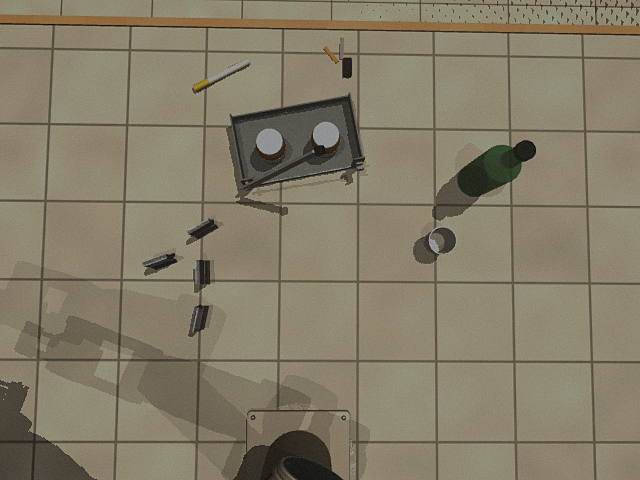

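View pics/scene0.png

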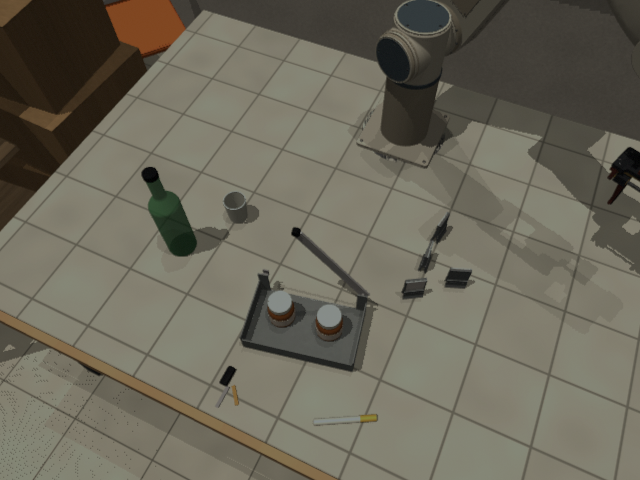

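Top view: the target holder is the leftmost at (160,262). The rack's hinge is near (245,187), with the raised rail's tab at (320,150) and the catch at (360,163). The scene view shows the same holder at (458,277). Next I'll take closer wrist views of the holder and the rack.

```bash
cat > h.py <<'E'
from station import env,set_gripper,viewer,workorder
import numpy as np,cv2
from scipy.spatial.transform import Rotation as R
def down(az):
    """tool z down, tool y at azimuth az"""
    y=np.array([np.cos(az),np.sin(az),0]);z=np.array([0,0,-1.])
    return R.from_matrix(np.c_[np.cross(y,z),y,z]).as_quat()
def T(pos,q):
    M=np.eye(4);M[:3,:3]=R.from_quat(q).as_matrix();M[:3,3]=pos;return M
def cam(n,s=None):
    p=viewer.camera_params(n)
    P=p["pose"] if s is None else T(s["tool_pos"],s["orientation"])@p["tool_from_camera"]
    return p,P
def shot(n,name):
    s=env.read_state();im=viewer.camera(n);cv2.imwrite(f"pics/{name}.png",im)
    p,P=cam(n,s if n=="wrist" else None);np.savez(f"pics/{name}.npz",P=P,k=[p["fx"],p["fy"],p["cx"],p["cy"]]);return im
def unproj(name,uv,z=None,plane=None):
    d=np.load(f"pics/{name}.npz");P=d["P"];fx,fy,cx,cy=d["k"]
    r=P[:3,:3]@np.array([(uv[0]-cx)/fx,-(uv[1]-cy)/fy,-1]);o=P[:3,3]
    n,c=(np.array([0,0,1.]),z) if plane is None else plane
    return o+r*(c-n@o)/(n@r)
def proj(name,X):
    d=np.load(f"pics/{name}.npz");P=d["P"];fx,fy,cx,cy=d["k"]
    c=(np.atleast_2d(X)-P[:3,3])@P[:3,:3]
    return np.c_[cx+fx*c[:,0]/-c[:,2],cy-fy*c[:,1]/-c[:,2]]
E
python3 - <<'E'
from h import *
for n in("scene","top"):shot(n,n+"1")
env.reach([420,289,260],down(.45));shot("wrist","wh");print(env.read_state()["qpos"])
env.reach([560,0,400],down(.2));shot("wrist","wr");s=env.read_state();print(s["qpos"],s["time_s"])
E
```

```text
[5.81055536e-01 3.14131691e-01 1.91531230e+00 1.81735343e-04
 9.11430424e-01 1.29249759e-01]
[-1.93462846e-02  2.27573502e-01  1.67702960e+00  3.14713222e-04
  1.23839781e+00 -2.20998970e-01] 2.9917
```

View pics/wh.png

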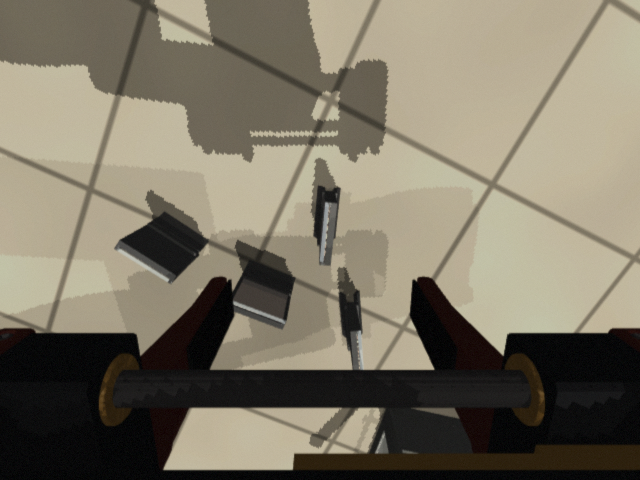

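View pics/wr.png

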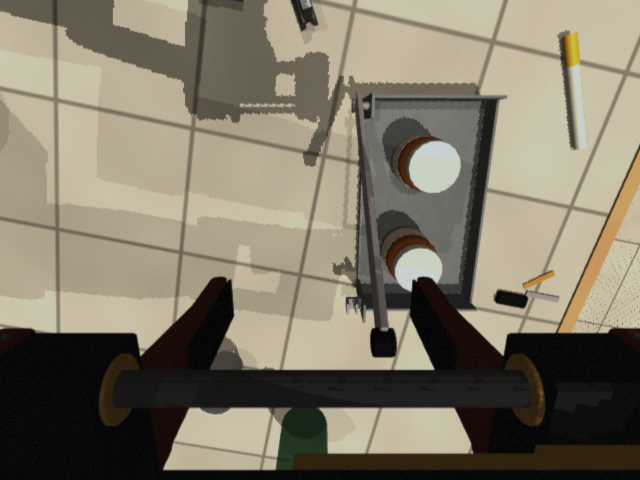

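wh: the target holder, the one farthest up (+y), is at (327,225). wr: the rack's hinge is near (362,105), the raised tab at (383,342) and the fork at (357,305), with the jar lids at (434,166) and (418,270). I'll enlarge these for measuring.

```bash
python3 - <<'E'
import cv2,numpy as np
h=cv2.imread("pics/wh.png");r=cv2.imread("pics/wr.png")
def c(im,x,y,w,hh,s):
    o=cv2.resize(im[y:y+hh,x:x+w],None,fx=s,fy=s,interpolation=cv2.INTER_CUBIC)
    for i in range(0,w,10):cv2.line(o,(i*s,0),(i*s,6 if i%50 else 14),(0,0,255),1)
    for i in range(0,hh,10):cv2.line(o,(0,i*s),(6 if i%50 else 14,i*s),(0,0,255),1)
    return o
a=c(h,300,150,60,120,5)         #300x600
b=c(r,340,80,50*2,60,5)         #500x300
d=c(r,330,280,100,60,5)
g=np.clip(np.hstack([a,np.vstack([b,d])]).astype(float)*1.6,0,255).astype(np.uint8)
cv2.imwrite("pics/z1.png",g)
E
```

```text
(no output)
```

View pics/z1.png

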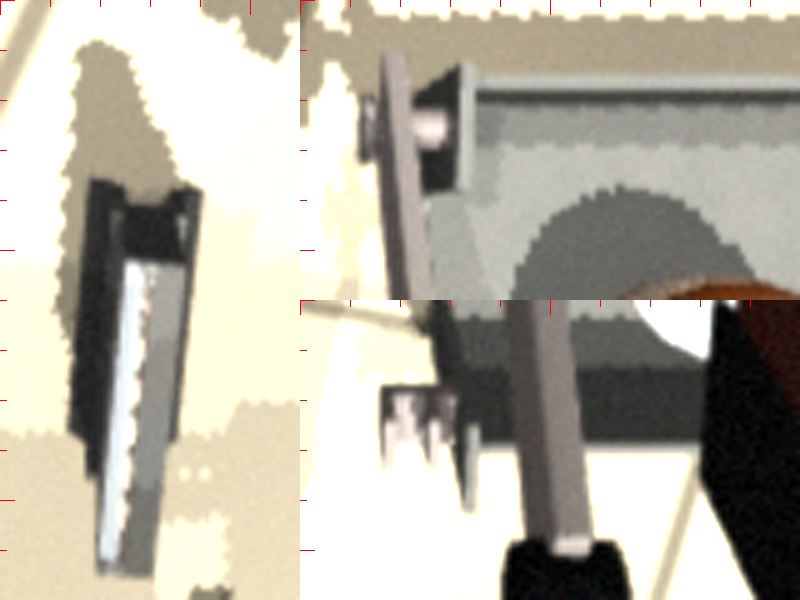

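z1: the holder's top face spans crop (97–185, 260–577), which agrees with 9 x 50 mm. The card side isn't certain yet. The left flange's top edge is at wr (373.4,93)–(372.4,118), and the rail's end at (384.2,328). I need an oblique view to find the card side.

```bash
python3 - <<'E'
from h import *
tf=lambda u,v:(300/5+0,0)
q=np.array([[125,260],[185,263],[152,577],[97,573]])/5+[300,150]
Q=np.array([unproj("wh",p,77) for p in q]);print(Q.round(1))
c=Q.mean(0);l=(Q[3]+Q[2]-Q[0]-Q[1])/2;print("holder",c,"len",np.linalg.norm(l),"wid",np.linalg.norm(Q[1]-Q[0]),"az",np.arctan2(l[1],l[0]))
env.reach([290,220,240],down(.45));shot("wrist","w2")
u=proj("w2",[c[0],c[1],45])[0];print(u,env.read_state()["time_s"])
def cr(im,u,w,h,s,b=1.5):
    x,y=int(np.clip(u[0]-w/2,0,640-w)),int(np.clip(u[1]-h/2,0,480-h));print(x,y)
    o=cv2.resize(im[y:y+h,x:x+w],None,fx=s,fy=s,interpolation=cv2.INTER_CUBIC)
    for i in range(0,w,10):cv2.line(o,(int(i*s),0),(int(i*s),6 if i%50 else 14),(0,0,255),1)
    for i in range(0,h,10):cv2.line(o,(0,int(i*s)),(6 if i%50 else 14,int(i*s)),(0,0,255),1)
    return np.clip(o*float(b),0,255).astype(np.uint8)
i=lambda n:cv2.imread(f"pics/{n}.png")
A=np.vstack([cr(i("scene1"),(458,277),50,50,6),cr(i("w2"),u,100,100,3)])
B=np.zeros((600,500,3),np.uint8);t=cr(i("top1"),(300,150),166,150,3,1.5);B[:450,:498]=t
cv2.imwrite("pics/z2.png",np.hstack([A,B]))
E
```

```text
[[409.1 315.   77. ]
 [417.4 318.5  77. ]
 [435.2 271.2  77. ]
 [427.1 268.   77. ]]
holder [422.19464961 293.17685571  77.        ] len 50.38839507852532 wid 8.981530165098418 az -1.2089777379799538
[511.56001313 221.84260467] 4.4667
433 252
461 171
217 75
```

View pics/z2.png

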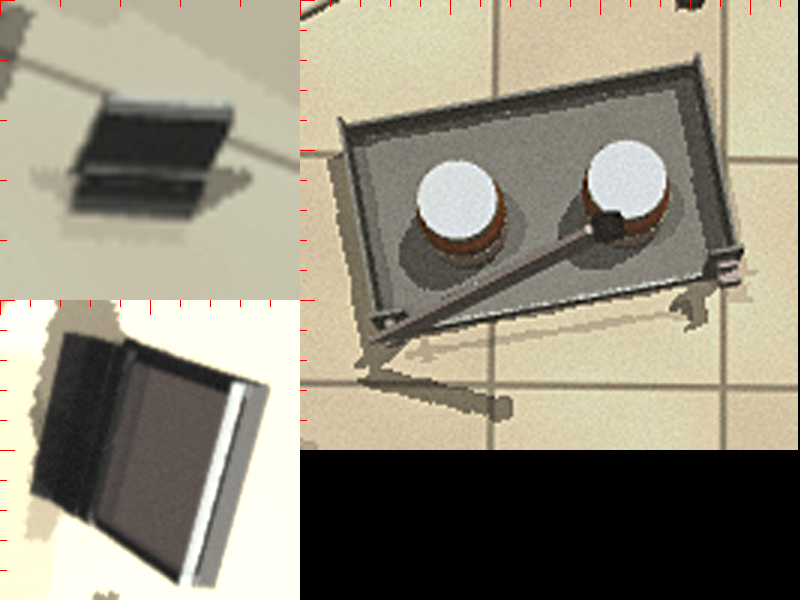

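z2: the card panel (brown, framed, white card edge) faces the robot, which is the holder's −x side; the scene view shows the plain +x side. The holder's top measures 50.4 x 9.0 mm, as specified. Next I'll fit the rack pose and rail angle.

```bash
cat >> h.py <<'E'
def rw(p,X):
    c,s=np.cos(p[2]),np.sin(p[2]);X=np.atleast_2d(np.asarray(X,float))
    return np.c_[p[0]+c*X[:,0]-s*X[:,1],p[1]+s*X[:,0]+c*X[:,1],X[:,2]]
def rail(th,d,z,x=0):
    return [x,118-d*np.cos(th)+ -z*np.sin(th)*-1*1 if False else 118-d*np.cos(th)+z*np.sin(th),78+d*np.sin(th)+z*np.cos(th)]
E
sed -i 's/118-d\*np.cos(th)+ -z.*if False else //' h.py; tail -2 h.py
python3 - <<'E'
from h import *
from scipy.optimize import least_squares
W=[([13.5,130,92],(373.4,93)),([13.5,106,92],(372.4,118)),([13.5,-130,92],(363.8,322))]
Tt=[([13.5,130,92],(241,180.3)),([13.5,-130,92],(364.3,158.3))]
def f(p):
    e=[(proj("wr",rw(p,X))[0]-u) for X,u in W]+[(proj("top1",rw(p,X))[0]-u)*1. for X,u in Tt]
    e+=[proj("wr",rw(p,rail(p[3],252,12)))[0]-(384.2,328),proj("top1",rw(p,rail(p[3],252,12)))[0]-(315.3,150)]
    return np.ravel(e)
s=least_squares(f,[600,-9,.2,.8],loss="soft_l1");p=s.x;print(p,s.fun.reshape(-1,2).round(1) if len(s.fun)==14 else s.fun)
np.save("rack.npy",p)
print("mid",rw(p,[0,0,90]),"end",rw(p,rail(p[3],252,12)),"lateral",rail(p[3],252,12))
for n in("wr","top1"):
    print(n,proj(n,rw(p,[[-5.5,-118,80],[5.5,-118,80],rail(p[3],256,0),[0,118,90],[0,0,15]])).round(0).tolist())
E
```

```text
def rail(th,d,z,x=0):
    return [x,118-d*np.cos(th)+z*np.sin(th),78+d*np.sin(th)+z*np.cos(th)]
[ 5.98213921e+02 -8.31007926e+00  1.95732981e-01  9.50053119e-01] [[ 0.1 -0.3]
 [ 0.  -0.1]
 [-0.2  0.4]
 [-1.6  0.1]
 [ 0.6 -1. ]
 [ 0.   0.8]
 [-2.5  1.7]]
mid [[598.21392094  -8.31007926  90.        ]] end [[601.87256275 -26.76276652 289.96817184]] lateral [0, np.float64(-18.811893228578022), np.float64(289.9681718353304)]
wr [[348.0, 309.0], [356.0, 309.0], [382.0, 343.0], [359.0, 105.0], [351.0, 204.0]]
top1 [[360.0, 169.0], [359.0, 163.0], [320.0, 151.0], [247.0, 186.0], [304.0, 182.0]]
```

```bash
python3 - <<'E'
from h import *
p=np.load("rack.npy");q=down(p[2])
tip=lambda y,z,x=0:rw(p,[x,y,z+80])[0]
env.reach([500,60,400],q)
set_gripper(0)
env.reach(tip(5,310),q)
print(env.move_l(tip(5,278),rate=80,f_stop=15))
r=env.move_l(tip(-60,87),rate=90,f_stop=15);s=env.read_state()
print(r,s["tool_pos"]-[0,0,80],s["force"],tip(-60,90),s["time_s"])
env.move_l(s["tool_pos"]+[0,0,60])
env.reach(rw(p,[0,-70,280])[0],q);shot("wrist","w3");shot("top","top3");print(env.read_state()["time_s"])
E
```

```text
False
True [609.75038143 -66.10394838  90.17837399] [-2.3355016   0.90967445  8.95248068] [609.88305526 -67.16440199 170.        ] 10.15
11.125
```

View pics/w3.png

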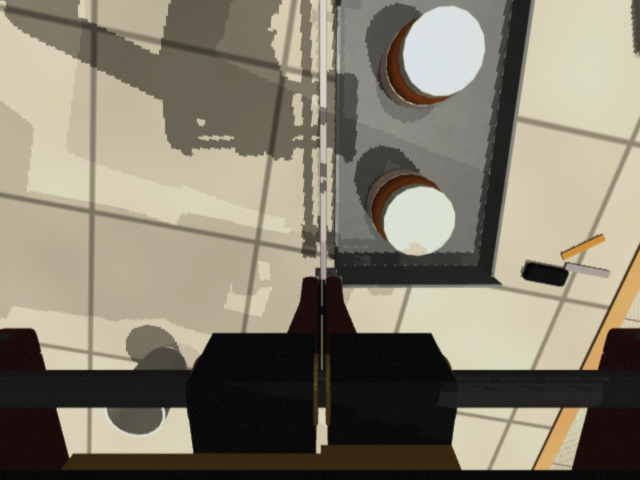

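w3: the rail is down, lying vertically at columns ~321–328, and the right end with the fork is near (325,272). The tip stopped at z = 90.2, and a closed rail is at 90. I'll zoom in to refine the rail line.

```bash
python3 - <<'E'
from h import *
p=np.load("rack.npy")
im=cv2.imread("pics/w3.png");P=[]
for r0 in(0,146):
    o=cv2.resize(im[r0:r0+146,300:350],None,fx=4,fy=4,interpolation=cv2.INTER_CUBIC)
    for i in range(0,146,10):cv2.line(o,(0,i*4),(6,i*4),(0,0,255),1)
    for i in range(0,50,10):cv2.line(o,(i*4,0),(i*4,6),(0,0,255),1)
    P.append(o)
t=cv2.imread("pics/top3.png")[150:200,230:375]
t=cv2.resize(t,(400,138));B=np.zeros((584,400,3),np.uint8)
z=cv2.resize(im[255:295,300:350],None,fx=8,fy=8,interpolation=cv2.INTER_CUBIC)
B[:138]=t;B[150:470]=z
cv2.imwrite("pics/z3.png",np.clip(np.hstack(P+[B])*1.3,0,255).astype(np.uint8))
for y in(100,50,0,-50,-100):print(y,proj("w3",rw(p,[[-2.5,y,90],[2.5,y,90]])).round(1).tolist())
print(proj("w3",rw(p,[[13.5,-106,92],[13.5,-130,92],[-5.5,-118,80],[0,-134,90],[0,-134,66]])).round(1))
E
```

```text
100 [[319.3, -17.8], [327.0, -17.9]]
50 [[319.6, 66.5], [326.8, 66.5]]
0 [[319.8, 141.4], [326.7, 141.4]]
-50 [[320.0, 208.5], [326.5, 208.5]]
-100 [[320.2, 268.8], [326.4, 268.8]]
[[340.  276.6]
 [339.6 303.3]
 [316.8 284. ]
 [323.3 306.5]
 [323.2 293.8]]
```

View pics/z3.png

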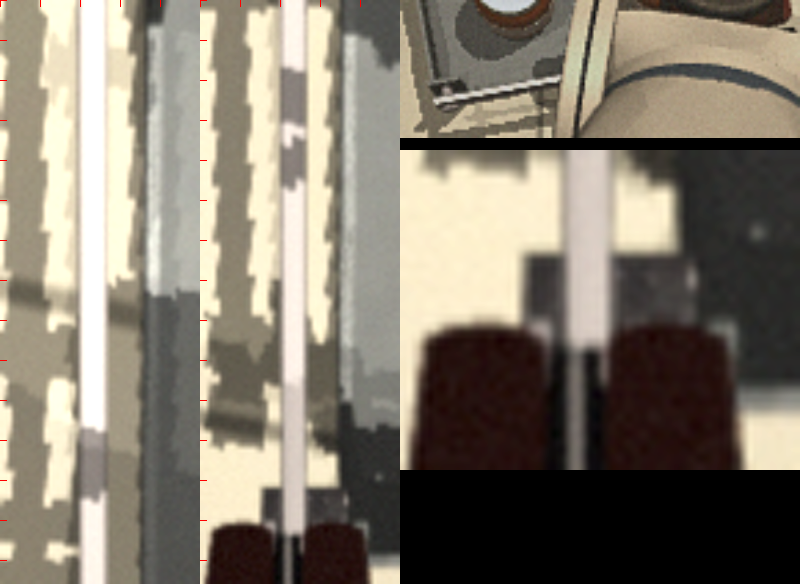

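The rail's edges match the predicted line to within 0.3 px along its whole length, and it lies in the fork. Now I'll grasp the holder.

```bash
python3 - <<'E'
from h import *
H=np.array([422.2,293.2]);q=down(.362)
env.reach([*H,260],q);set_gripper(40)
print(env.move_l([*H,118],rate=120,f_stop=8),env.read_state()["tool_pos"])
set_gripper(0);s=env.read_state();print(s["width"],s["tool_pos"],s["force"],s["time_s"])
env.move_l(s["tool_pos"]+[0,0,130]);s=env.read_state();print(s["width"],s["tool_pos"],s["force"],s["time_s"])
im=shot("wrist","w4");cv2.imwrite("pics/z4.png",im[200:480,180:480].repeat(2,0).repeat(2,1))
# slab bottom/top expected corners in tool-down frame, holder hanging with origin 118 below TCP
x=s["tool_pos"]-[0,0,118]
c,n=np.cos(.362),np.sin(.362)
for X in([-4.5,25,77],[4.5,25,77],[-4.5,-25,77],[-7,25,32],[7,25,32],[-11,25,0],[11,25,0]):
    print(X,proj("w4",x+[c*X[0]-n*X[1],n*X[0]+c*X[1],X[2]]).round(1))
E
```

```text
False [422.53323737 293.44030622 118.59128451]
8.959834170831046 [422.29667235 293.26722423 118.09844839] [-0.43160993 -0.38538856 -0.02670901] 15.3583
8.672121427757466 [421.8275576  292.96184908 247.38783319] [-0.44998351 -0.18147985 -0.30629668] 16.375
[-4.5, 25, 77] [[313.9 284.4]]
[4.5, 25, 77] [[338.  284.4]]
[-4.5, -25, 77] [[314.8 395.1]]
[-7, 25, 32] [[310.8 246.1]]
[7, 25, 32] [[339.3 246.1]]
[-11, 25, 0] [[305.6 228.5]]
[11, 25, 0] [[343.7 228.4]]
```

View pics/z4.png

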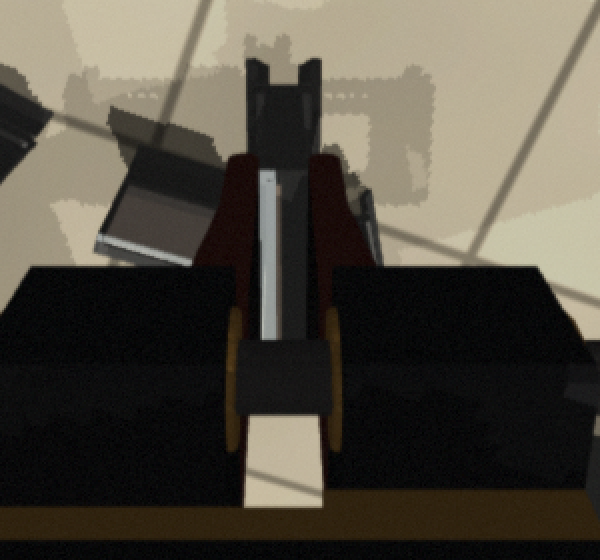

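z4: the holder sits centred between the fingers, card side toward −x, with its top end at row 284 and leg tips at row 230 as predicted. Grip width is 8.7–9 mm. Now I'll move over the rail, let the arm settle and check where the seat lies.

```bash
cat >> h.py <<'E'
def seat(p):
    """holder seat in rack frame and tool tilt/yaw error from the present tool pose"""
    s=env.read_state();M=R.from_quat(s["orientation"]).as_matrix()
    w=s["tool_pos"]+M@[0,0,118.1-24];d=w-[p[0],p[1],0];c,n=np.cos(p[2]),np.sin(p[2])
    return np.array([c*d[0]+n*d[1],-n*d[0]+c*d[1],w[2]]),M[:2,2],np.arctan2(M[1,1],M[0,1])-p[2]
E
python3 - <<'E'
from h import *
p=np.load("rack.npy")[:3];q=down(p[2])
env.reach(rw(p,[0,0,270])[0],q)
env.move_l(rw(p,[0,0,222])[0],rate=120);env.hold(.3)
a=seat(p);print(*a)
env.move_l(rw(p,[-a[0][0],-a[0][1],222])[0],rate=50);env.hold(.3);print(*seat(p))
s=env.read_state();print(s["force"],s["width"],s["time_s"])
shot("scene","s5");shot("wrist","w5");shot("top","t5")
f=lambda im,u:cv2.resize(im[int(u[1])-50:int(u[1])+50,int(u[0])-65:int(u[0])+65],(520,400),interpolation=cv2.INTER_CUBIC)
u=proj("s5",rw(p,[0,0,110]))[0];A=f(cv2.imread("pics/s5.png"),u)
B=cv2.imread("pics/w5.png")[120:420,250:390];B=cv2.resize(B,(280,600))
A=np.vstack([A,np.zeros((200,520,3),np.uint8)])
cv2.imwrite("pics/z5.png",np.clip(np.hstack([A,B])*1.4,0,255).astype(np.uint8))
E
```

```text
[ 4.32533017e-01 -8.16795829e-02  1.28608852e+02] [ 1.24360848e-03 -1.18236714e-05] 6.442292928121596e-06
[-4.09134448e-01  8.77653863e-02  1.27902819e+02] [2.65247409e-05 1.16944297e-05] 5.354550009772918e-07
[-0.25256211 -0.13175366 -0.62270937] 8.864634001191801 19.1417
```

View pics/z5.png

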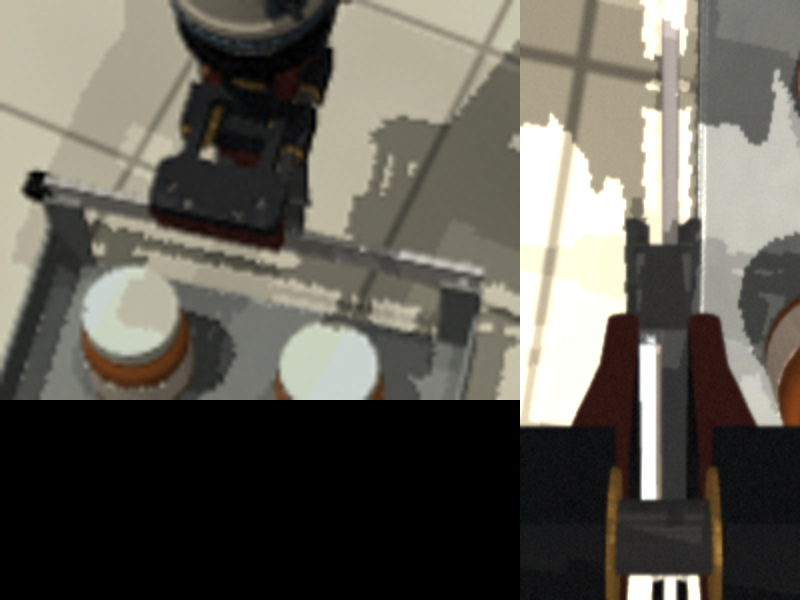

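z5: the holder hovers with its legs straddling the rail line. The legs' centre is about 3 px left of the rail, so I'll measure that numerically.

```bash
python3 - <<'E'
from h import *
p=np.load("rack.npy")[:3]
im=cv2.imread("pics/w5.png");g=cv2.cvtColor(im,6).astype(int)
for r in(130,145,160,175,190,205,215,222,232,236,240):print(r,g[r,298:350].tolist())
for y in(60,50,40,30):print(y,proj("w5",rw(p,[[-2.5,y,90],[2.5,y,90]])).round(1).tolist())
E
```

```text
130 [114, 111, 110, 113, 112, 111, 113, 111, 113, 111, 113, 111, 113, 131, 201, 209, 208, 210, 212, 221, 199, 196, 188, 132, 151, 160, 159, 166, 201, 231, 217, 184, 219, 215, 145, 130, 132, 131, 132, 128, 95, 61, 76, 85, 79, 85, 76, 73, 72, 72, 73, 79]
145 [110, 111, 109, 111, 113, 115, 111, 111, 111, 111, 113, 112, 112, 118, 161, 203, 207, 207, 206, 201, 181, 177, 168, 110, 119, 124, 124, 127, 125, 123, 114, 130, 200, 198, 132, 113, 110, 110, 108, 84, 74, 51, 84, 87, 77, 86, 75, 73, 73, 71, 74, 75]
160 [111, 109, 107, 107, 101, 100, 100, 95, 93, 91, 89, 86, 86, 83, 79, 82, 85, 109, 135, 117, 110, 84, 82, 97, 115, 122, 123, 127, 125, 121, 112, 120, 139, 137, 108, 105, 103, 85, 82, 87, 80, 62, 87, 79, 78, 79, 74, 73, 71, 70, 71, 75]
175 [117, 116, 116, 116, 117, 116, 113, 115, 115, 116, 116, 116, 136, 209, 215, 209, 208, 210, 207, 187, 149, 129, 122, 101, 116, 124, 125, 124, 127, 124, 116, 148, 199, 167, 171, 210, 207, 139, 118, 110, 76, 71, 89, 75, 75, 74, 72, 71, 72, 73, 73, 74]
190 [117, 118, 119, 114, 115, 116, 117, 114, 115, 114, 114, 114, 117, 139, 209, 215, 216, 216, 214, 214, 
[... 1094 characters left out ...]
90, 69, 49, 37, 34, 33, 39, 37, 40, 42, 78, 178, 171, 146, 140, 140, 140, 140, 139, 138]
236 [207, 211, 217, 209, 196, 75, 40, 40, 38, 39, 40, 36, 35, 35, 37, 41, 91, 174, 183, 182, 183, 182, 173, 107, 83, 87, 86, 84, 81, 82, 70, 40, 33, 35, 35, 34, 36, 38, 38, 40, 53, 66, 99, 190, 167, 142, 136, 139, 140, 138, 139, 139]
240 [183, 186, 186, 184, 173, 69, 37, 39, 38, 38, 33, 32, 34, 32, 34, 42, 87, 176, 182, 180, 183, 180, 172, 105, 80, 79, 80, 81, 81, 81, 69, 39, 34, 35, 36, 37, 37, 38, 40, 41, 55, 45, 71, 157, 151, 120, 116, 114, 116, 118, 118, 117]
60 [[320.9, 164.1], [329.4, 164.1]]
50 [[320.9, 181.2], [329.3, 181.2]]
40 [[320.9, 197.9], [329.3, 197.9]]
30 [[321.0, 214.1], [329.2, 214.1]]
```

```bash
python3 - <<'E'
from h import *
p=np.load("rack.npy")[:3]
for i in range(3):
    a=seat(p);print(a[0].round(2),a[1].round(4),round(a[2],4));env.hold(.1)
d=np.load("pics/w5.npz")["P"]; s=env.read_state();print((T(s["tool_pos"],s["orientation"])@viewer.camera_params("wrist")["tool_from_camera"]-d).round(4))
env.move_l(rw(p,[1.3,0,222])[0],rate=30);env.hold(.4);print(*seat(p))
im=shot("wrist","w6");g=cv2.cvtColor(im,6).astype(int)
for r in(190,205,236,240):print(r,g[r,298:350].tolist())
print(proj("w6",rw(p,[[-2.5,40,90],[2.5,40,90]])).round(1).tolist(),env.read_state()["time_s"])
E
```

```text
[-4.4000e-01  9.0000e-02  1.2787e+02] [-0.0001 -0.    ] 0.0
[-4.5000e-01  8.0000e-02  1.2786e+02] [-0.0001 -0.    ] 0.0
[-4.3000e-01  9.0000e-02  1.2788e+02] [-0.  0.] -0.0
[[ 0.      0.     -0.0001 -0.0057]
 [-0.     -0.      0.     -0.009 ]
 [ 0.0001 -0.     -0.      0.0336]
 [ 0.      0.      0.      0.    ]]
[1.26968308e+00 7.10086444e-03 1.27884656e+02] [-3.99800746e-05  1.03529826e-05] -2.2328966763018876e-05
190 [116, 118, 117, 114, 117, 118, 116, 117, 117, 115, 115, 115, 117, 136, 209, 216, 216, 215, 212, 180, 122, 117, 121, 124, 125, 127, 124, 116, 154, 211, 215, 214, 215, 216, 213, 188, 122, 103, 74, 119, 136, 139, 138, 139, 140, 140, 140, 142, 141, 139, 141, 142]
205 [117, 119, 117, 117, 117, 115, 118, 118, 118, 119, 118, 118, 117, 135, 206, 216, 216, 212, 187, 175, 115, 111, 121, 125, 123, 124, 122, 112, 153, 211, 216, 215, 215, 216, 215, 203, 127, 84, 73, 133, 141, 140, 141, 138, 144, 139, 140, 144, 141, 141, 141, 142]
236 [215, 213, 203, 131, 109, 52, 40, 38, 37, 40, 36, 36, 33, 36, 34, 43, 90, 177, 184, 177, 125, 84, 86, 87, 85, 86, 86, 84, 130, 177, 169, 62, 33, 34, 32, 33, 37, 41, 40, 37, 43, 54, 81, 133, 140, 138, 137, 140, 140, 141, 140, 139]
240 [186, 184, 175, 96, 77, 46, 38, 38, 38, 36, 33, 36, 34, 32, 33, 42, 88, 175, 182, 175, 124, 82, 80, 83, 83, 82, 81, 84, 126, 175, 169, 62, 37, 37, 37, 35, 35, 39, 39, 45, 56, 47, 58, 112, 117, 117, 116, 112, 118, 117, 119, 117]
[[318.1, 197.8], [326.4, 197.8]] 20.2917
```

After shifting, the leg gap's centre (321.4) and the rail's centre (321.9) agree to about 0.3 mm. Now I'll push down.

```bash
python3 - <<'E'
from h import *
p=np.load("rack.npy")[:3]
env.move_l(rw(p,[1.5,0,222])[0],rate=20);env.hold(.3);f0=env.read_state()["force"];print(f0)
r=env.move_l(rw(p,[1.5,0,183])[0],rate=40,f_stop=7)
env.hold(.3);s=env.read_state();print(r,seat(p)[0].round(2),s["force"]-f0,s["wrist_torque"],s["width"],s["time_s"])
E
```

```text
[-0.38278903 -0.01144202  0.13490411]
True [ 1.08  0.09 89.82] [-0.78669709 -0.0803499   5.19213861] [-0.05626349  0.20257622  0.0587788 ] 8.86565200147189 22.0417
```

The seat is at 89.8 mm, so the holder is home. I'll now bring the push up to 10 N and make sure it isn't stuck on friction.

```bash
python3 - <<'E'
from h import *
p=np.load("rack.npy")[:3]
fz=lambda:np.mean([(env.hold(.03),env.read_state()["force"][2])[1] for _ in range(8)])
s=env.read_state();cmd=s["tool_pos"].copy();q=s["orientation"]
for i in range(12):
    f=fz();print(round(f,2),seat(p)[0].round(2),round(cmd[2],2))
    if abs(f-10)<.6:break
    cmd[2]-=np.clip((10-f)*.08,-.6,.6);env.move_l(cmd,rate=10)
env.hold(1);print(fz(),seat(p),env.read_state()["width"],env.read_state()["time_s"])
for n in("scene","wrist","top"):shot(n,n[0]+"7")
u=proj("s7",rw(p,[0,0,110]))[0];a=cv2.imread("pics/s7.png")[int(u[1])-60:int(u[1])+60,int(u[0])-80:int(u[0])+80]
b=cv2.imread("pics/w7.png")[60:420,220:420]
cv2.imwrite("pics/z7.png",np.clip(np.hstack([cv2.resize(a,(460,345)),np.zeros((345,2,3))if 0 else cv2.resize(b,(192,345))]).repeat(1,0)*1.4,0,255).astype(np.uint8))
E
```

```text
5.72 [ 1.09  0.1  89.82] 183.92
5.19 [1.380e+00 1.000e-02 8.984e+01] 183.57
7.93 [1.390e+00 1.000e-02 8.977e+01] 183.19
9.36 [ 1.400e+00 -2.000e-02  8.977e+01] 183.02
9.88 [ 1.390e+00 -1.000e-02  8.975e+01] 182.97
10.051327699230528 (array([1.39422614e+00, 2.14099938e-02, 8.97643296e+01]), array([-1.69936950e-03,  5.50860231e-05]), np.float64(7.083013237318969e-07)) 9.272869354459369 25.6417
```

View pics/z7.png

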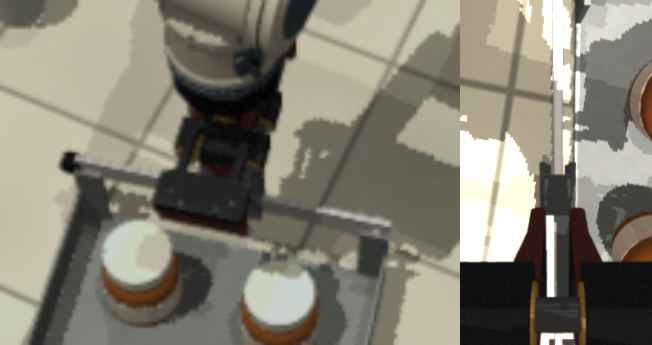

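```bash
python3 - <<'E'
from h import *
s=env.read_state();print(s["force"],s["width"],s["time_s"])
workorder.sign_off()
E
```

```text
[-1.38525441  0.48244275 10.51917262] 8.88975349804376 25.7917
the job is handed in; nothing more can be done
```

I closed the rail into its catch, then clipped the leftmost label holder over the middle of the rail with its card side facing out. I handed the job in at 25.8 s, still gripping the holder and pressing it down; the sign-off reports no verdict.

**Last checks:**
- **Rail:** the fingertip stopped at z = 90.2 mm (closed is 90). In the wrist picture its edges matched the predicted closed line to about 0.3 px.
- **Holder fully home:** the holder's seat was at 89.8 mm against 90 for home. By the rack fit, it was about 0.02 mm from the rail's middle. The wrist picture shows one leg on each side of the rail.
- **Push and grip:** the push held at 10.1 N for more than a second and read 10.5 N at hand-in. Finger opening was 8.9 mm, which matches the 9 mm slab.
- **Other objects:** I planned every path clear of the jars, the beaker and the wine bottle. The jars look untouched in the last views, but I did not measure any of the three positions again at the end.

**Disagreement:** the rack fit and the wrist picture differed by about 1.4 mm across the rail. I followed the picture, which showed the leg gap centred on the rail to about 0.3 mm, and the holder went on without jamming.

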